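# Slide the friction sled down a tipping tray

### The job

Set the friction sled flat on the level tipping tray, wholly in the half away from its push tab, and let go. Push the tab down until the tray sits firmly on its rubber stop (push about 10 N, never over 20 N) and the sled has slid by itself against the tab-end wall. Then ease the tray back up to level without letting it spring, leaving the sled at that wall and the weights and the small grip plate where they are.

Things in the scene. Friction and masses are not known exactly. Their poses are not given: they have to be found in the camera images.
- stand: Fixed grey steel stand of the tipping tray; origin on the worktop under the middle of the hinge line. x axis = along the tray's hinge line, y axis points towards the tray's push tab. Base plate 160 x 220 x 10 mm, y from -85 to +135 mm; two uprights, 10 mm thick, 50 mm wide in y, at x = +-64 mm, 136 mm high.
- stop_base (a point): Foot of the screw-adjusted stop under the tray, 100 mm from the hinge line towards the tab; a 22 mm round black rubber pad tops it. Its height is set differently each time and is not given: the tray meets it at a tilt somewhere between 0.34 and 0.54 rad, so it must be felt. The pad yields about 1 mm per 7 N on it, 6 mm in all, then is hard.
- tray (a joint): Tilt of the tray in rad: 0 = level, at rest against a fixed stop; grows as the tab end goes down. A return spring works against it: about 3.5 N at the tab near level, 5 N at 0.45 rad (1 to 2 N more or less with the sled's place); once on the rubber pad about 3 N more per mm of the tab. Let go, it snaps back.
- tray_hinge (a point): Point on the tray's hinge line, midway between the uprights, 120 mm above the worktop; axes as the stand's. Does not move with the tilt.
- tray_floor (a point): Centre of the tray floor's upper face, 8 mm above the hinge line when level; moves with the tilt. x along the hinge, y to the tab, z normal to the floor. Inside 100 mm (x) by 250 mm (y); walls 3 mm thick, 18 mm high; both end walls are open in the middle 33 mm for the sled's hook. The sled starts to slide at a tilt somewhere between 0.19 and 0.31 rad.
- tray_tab (a point): Push tab: flat tongue outside the end wall at the tray's +y end, 60 mm wide (x), 4 mm thick, level with the tray floor, from 128 to 184 mm from the hinge line. This point is on its upper face, 160 mm from the hinge line and 8 mm above it when level; axes as tray_floor; moves with the tilt. Push down here.
- sled_center (a point): Friction sled, about 0.2 kg: clear-topped square plate 63 x 63 x 12.5 mm with a round knob in the middle and a thin wire hook that sticks out 16 mm on its -y side. This point is on the knob's axis, 12 mm above the underside; x, y along the plate's sides, z up. Starts on the worktop near the front edge, on either side of the smaller weight.
- sled_knob (a point): Middle of the sled's knob, 19 mm above the sled's underside: 14 mm diameter, from 12.5 to 24.5 mm above the underside. Grasp the sled here, from above.
- weight_big: Bystander: silver-grey calibration weight, 43 mm diameter, 60 mm high with its knob; origin under its centre. Leave it alone.
- weight_small: Bystander: brass-coloured calibration weight, 33 mm diameter, 50 mm high; origin under its centre. Leave it alone.
- grip_plate: Bystander: small grey grip plate, 25 x 28 x 9 mm, lying flat; origin under its centre. Leave it alone.

How it is judged:
By the outcome, as a careful person would: the job done as asked, in the order asked, and still so for the second after the job is handed in, with the robot touching nothing.
It also fails if it takes over 61 s, if anything falls off the work surface, if the arm or the gripper's body presses on something with over 40 N, if the wrist force passes 120 N, or if a joint passes its speed limit or range.

### The arm

A 7-joint arm with a two-finger parallel gripper is mounted at the origin on a cart in front of the work surface, level with it; the furniture and walls round the work are solid. World frame = base frame: x ahead of the robot, y to its left, z up, the work surface at z = 0. Lengths are in m, angles in rad, forces in N, time in s.
With the tool pointing down it reaches from about 0.4 to 0.85 m from the base axis. Payload 10.4 kg.
Tool frame: the origin (TCP) lies between the finger pads; the fingertips stand tip_extent ahead of it and the grasp point (between the pads) lies 6 mm ahead of it (tip_extent is the distance from the TCP to the fingertips, in m); z points along the fingers, y is the direction in which the jaws open and shut (so a half turn about z gives the same grasp; the last joint's range is limited). The gripper opens to 87 mm and grips with 3 to 60 N. Pads are 19 mm wide; open, the fingers measure 117 mm over their backs; the gripper's body (75 mm by 190 mm) begins 51 mm behind the grasp point.
Start: joints at [-0.023, 0.332, -0.065, 1.46, 0.022, 1.35, -0.088], TCP at [0.625, 0, 0.248] pointing down, gripper open.
Joint ranges: [-2.6, 2.6], [-0.5, 2.12], [-1.47, 1.34], [0.16, 2.42], [-1.27, 4.41], [0.06, 2.06], [-2.6, 2.6]. Speed limits (rad/s): [2.22, 2.22, 2.79, 2.79, 3.14, 3.14, 3.14].

### API

Orientations are given as a 3x3 rotation matrix whose columns are the frame's x, y, z axes.
In Python, from bench import * gives the robot as it stands.
- The arm moves only by the shell command python3 -m pendant 'ROWS' [FORCE]. ROWS is text: rows parted by semicolons, each of 7 numbers parted by spaces: the shift along the tool's x, y, z in cm, then the turn, a rotation vector about the tool's x, y, z in rad, then the opening, from 0 (shut) to 1 (fully open). In form: dx dy dz wx wy wz fingers; .... A call has 1 to 12 rows; each row shifts and turns the commanded pose from where the row before left it, along the tool's axes as they then stand; what a row does not reach is not made up. A row lasts 1/8 s, in which the tool goes at most 62.5 mm and 10.7 degrees, less where a joint would pass 70% of its speed; a pose out of reach is approached as far as the arm can. A call is refused whole if a number of a shift passes 6.25 or a number of a turn 0.188, either way. A call with a gripper value outside its range is refused whole. The fingers move at their own pace and stop on an object; FORCE is the grip in N (left out, the last holds). Time passes only in rows, so rows that do not move let the fingers close. It gives the time, the measured TCP pose, the force and the opening at its end, in the units of the state.
- sense(): the state, without advancing time (a new reading comes with each control period).
- get_image(name): name is "scene" or "side" or "wrist"; returns a dict with "image" (420x560x3 uint8, red, green, blue), "fx", "fy", "cx", "cy" (pixels), "origin" and "rotation" of the camera in the world. Camera axes: x right, y down, z forward; pixel columns grow to the right and rows downward; lengths in m; the calibration is good to about 2 mm. A picture is of the moment at which its call begins. There is no depth.
- close_job(): hands the job in, once; it reports no verdict.
Trained networks look in a picture, given as the dict that the camera call returned (one of the last four; its "shot" number tells which), for a name from the list of things; names that differ only in an ending like _2 or _b are one class to them, and where a whole thing is asked for, a point or a joint stands for the part that bears it (a point fixed in the world has none). Each returns a list of dicts, best first, with "score" (0 to 1); they miss things now and then, are a little off and sometimes report something else, mostly with a low value. They report only what shows in the picture. A call takes as long as a camera call.
- recognise(picture, query): "rect" ([left, top, width, height] as shares, 0 to 1, of the picture: columns of its width, rows of its height, round what is visible of it).
- regions_of(picture, query): "region" (420x560 bool, what is visible of it) and "rect" ([left, top, width, height] as shares, 0 to 1, of the picture: columns of its width, rows of its height, round what is visible of it).
The state is a dict: "t": time; "joints": joint angles; "dq": joint speeds; "joint_efforts": joint torques, N m; "ee_pos": TCP position; "orientation": TCP orientation; "wrist_force": force on the tool from outside, world axes, zero at the start; "ft_torque": the same for the moment, N m; "gripper_width": opening from 0.0 (shut) to 1.0 (fully open).
Only numpy, scipy, OpenCV 4.12 (cv2) and the standard library are available. Lean on these libraries where they do the work, as an engineer would, in place of code of your own. Each camera call takes 0.05 s, during which the arm holds its last target.

## Working session

There is one attempt and no reset: what is moved stays moved. The work goes in short steps, Python scripts to look and compute and a shell command to move; the robot and the scene stay as the last step left them, time stands still between calls to the robot, and variables do not carry over. Pictures are saved under pics/ and viewed, and the job is handed in when it is done.

```bash
mkdir -p pics; ls
python3 - <<'E'
from bench import *
import cv2,numpy as np
s=sense(); print({k:np.round(v,3).tolist() for k,v in s.items()})
for n in ["scene","side","wrist"]:
    p=get_image(n); cv2.imwrite(f"pics/{n}0.png",p["image"][:,:,::-1])
    print(n,p["fx"],p["fy"],p["cx"],p["cy"],np.round(p["origin"],4).tolist(),np.round(p["rotation"],4).tolist(),p["shot"])
    for q in ["sled_center","sled_knob","stand","tray","weight_small","weight_big","grip_plate"]:
        print(q,[(round(r["score"],2),np.round(np.array(r["rect"])*[560,420,560,420]).tolist()) for r in recognise(p,q)[:2]])
E
```

```text
pics
{'t': 0.0, 'joints': [-0.023, 0.333, -0.065, 1.461, 0.022, 1.35, -0.089], 'dq': [0.0, 0.001, 0.0, -0.003, 0.001, -0.001, -0.001], 'joint_efforts': [-0.0, -62.325, 0.024, -38.989, -0.061, 0.04, 0.0], 'ee_pos': [0.625, -0.0, 0.247], 'orientation': [[0.0, 1.0, -0.001], [1.0, -0.0, -0.0], [-0.0, -0.001, -1.0]], 'wrist_force': [-0.093, -0.623, -0.885], 'ft_torque': [-0.03, -0.011, 0.065], 'gripper_width': 1.002}
scene 539.8144241274186 539.8144241274186 291.68174691010995 203.87203379738074 [0.0432, -0.7568, 0.5803] [[0.8813, -0.2352, 0.4099], [-0.4725, -0.4276, 0.7706], [-0.006, -0.8728, -0.488]] 1
sled_center [(0.76, [236.0, 219.0, 44.0, 28.0])]
sled_knob [(0.85, [241.0, 220.0, 39.0, 26.0])]
stand [(0.67, [302.0, 182.0, 176.0, 161.0])]
tray [(0.88, [314.0, 180.0, 159.0, 107.0])]
weight_small [(0.65, [235.0, 190.0, 16.0, 22.0])]
weight_big [(0.98, [217.0, 164.0, 15.0, 31.0])]
grip_plate [(0.6, [235.0, 191.0, 14.0, 23.0]), (0.57, [269.0, 253.0, 21.0, 10.0])]
side 478.8779039782101 478.8779039782101 287.99274015385186 211.52807386970437 [0.3419, -0.8272, 0.8728] [[0.9894, -0.1018, 0.1
[... 242 characters left out ...]
0]), (0.31, [284.0, 204.0, 88.0, 136.0])]
weight_small [(0.77, [264.0, 185.0, 11.0, 17.0])]
weight_big [(0.79, [258.0, 154.0, 18.0, 22.0])]
grip_plate [(0.56, [262.0, 241.0, 9.0, 13.0])]
wrist 316.0670071598655 316.0670071598655 283.6022420410193 208.51422227800572 [0.6245, 0.0701, 0.3841] [[1.0, -0.0008, 0.0006], [-0.0006, -0.9665, -0.2567], [0.0008, 0.2567, -0.9665]] 3
sled_center [(0.76, [60.0, 76.0, 79.0, 76.0])]
sled_knob [(0.65, [59.0, 77.0, 84.0, 73.0]), (0.48, [124.0, 219.0, 109.0, 119.0])]
stand [(0.68, [127.0, 215.0, 140.0, 121.0])]
tray [(0.76, [126.0, 219.0, 105.0, 121.0])]
weight_small [(0.71, [63.0, 2.0, 51.0, 31.0])]
weight_big []
grip_plate [(0.62, [97.0, 184.0, 17.0, 26.0])]
```

View pics/scene0.png

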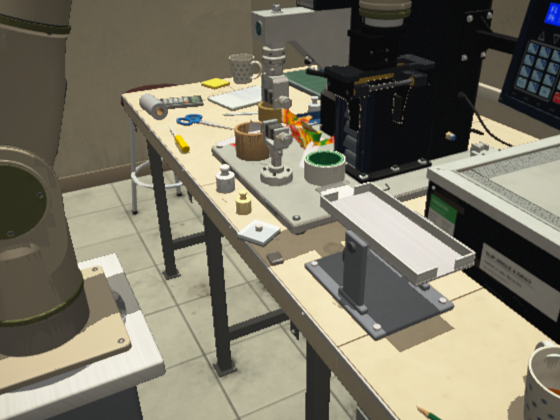

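View pics/side0.png

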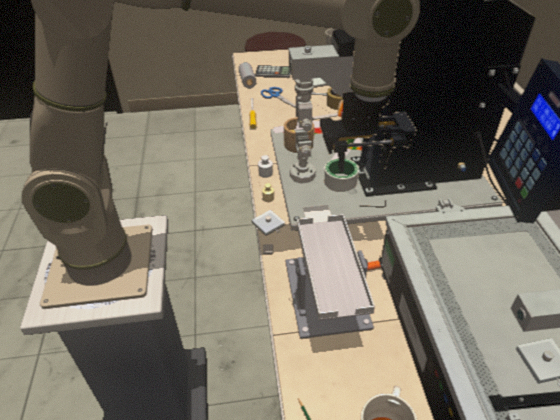

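View pics/wrist0.png

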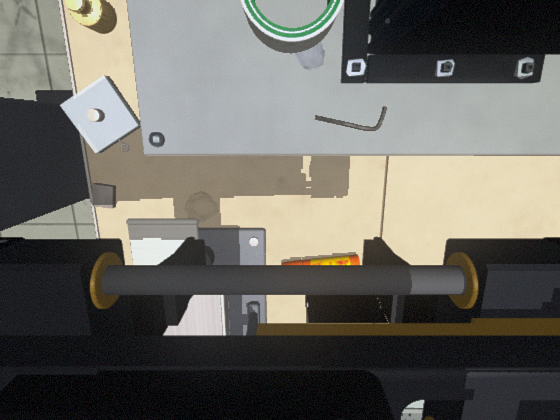

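Run:
```python
import cv2,numpy as np
a=cv2.imread("pics/scene0.png")[170:345,205:485]; b=cv2.imread("pics/side0.png")[140:345,230:390]; c=cv2.imread("pics/wrist0.png")[0:345,40:300]
cv2.imwrite("pics/z1.png",cv2.resize(a,None,fx=2.8,fy=2.8,interpolation=2))
cv2.imwrite("pics/z2.png",cv2.resize(b,None,fx=2.8,fy=2.8,interpolation=2))
cv2.imwrite("pics/z3.png",cv2.resize(c,None,fx=1.7,fy=1.7,interpolation=2))
```

```text
(no output)
```

View pics/z1.png

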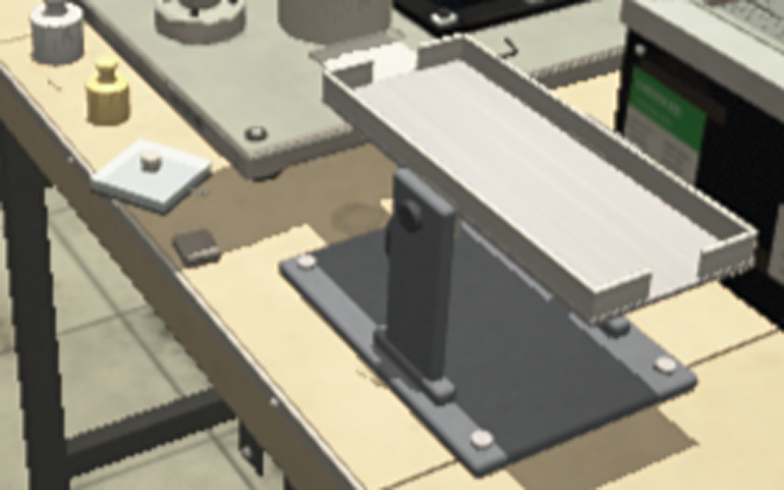

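View pics/z2.png

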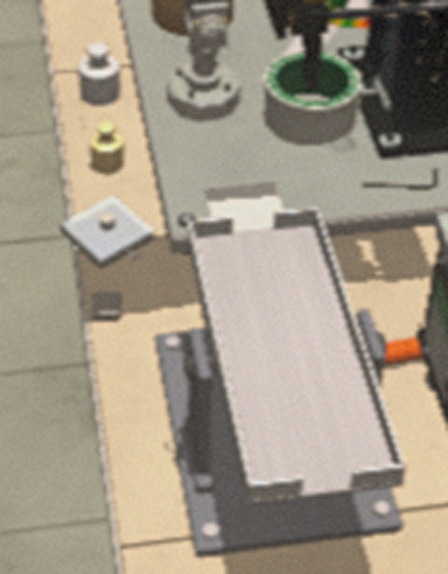

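View pics/z3.png

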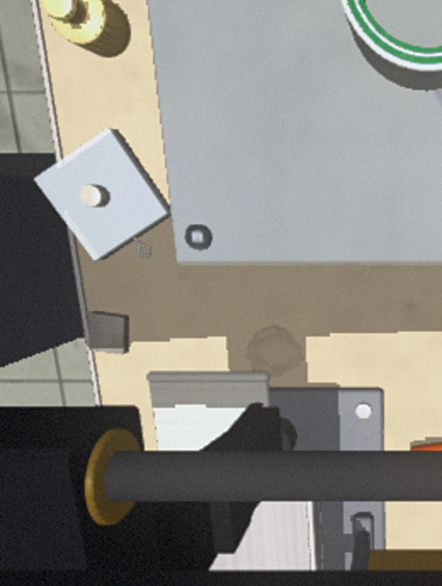

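```bash
cat > h.py <<'E'
from bench import *
import cv2,numpy as np
from scipy.optimize import least_squares
def proj(p,X):
    c=(np.asarray(X)-np.array(p["origin"]))@np.array(p["rotation"])
    return np.stack([p["fx"]*c[...,0]/c[...,2]+p["cx"],p["fy"]*c[...,1]/c[...,2]+p["cy"]],-1)
def rz(a): return np.array([[np.cos(a),-np.sin(a),0],[np.sin(a),np.cos(a),0],[0,0,1]])
E
python3 - <<'E'
from h import *
P={n:get_image(n) for n in ["scene","side","wrist"]}
Z={"scene":(205,170,2.8),"side":(230,140,2.8),"wrist":(40,0,1.7)}
T=[[-53,128,146],[53,128,146],[53,-128,146],[-53,-128,146]]; B=[[-80,135,10],[-80,-85,10],[80,-85,10]]
O=[("scene",T+B,[(323,70),(463,38),(754,235),(592,298),(282,265),(475,465),(695,380)]),
("side",T+B,[(191,225),(318,212),(400,470),(250,487),(157,335),(198,552),(400,525)]),
("wrist",[[-30,184,128],[30,184,128],[80,135,10]],[(149,375),(268,373),(383,388)])]
S=[("wrist",[[-31.5,31.5,12.5],[-31.5,-31.5,12.5],[31.5,-31.5,12.5],[31.5,31.5,12.5],[0,0,24.5]],[(35,180),(97,260),(168,213),(110,130),(95,195)]),
("scene",[[0,0,24.5]],[(150,158)]),("side",[[0,0,24.5]],[(107,218)])]
def fit(O,x0):
    def f(q):
        r=[]
        for n,X,uv in O:
            z=Z[n]; o=np.array(uv)/z[2]+z[:2]
            r.append((proj(P[n],np.array(X)/1000@rz(q[2]).T+[q[0],q[1],0])-o).ravel())
        return np.concatenate(r)
    s=least_squares(f,x0,loss='soft_l1'); print(np.round(s.x,4)); print(np.round(f(s.x).reshape(-1,2),1).tolist()); return s.x
fit(O,[.5,-.1,0.]); fit(S,[.4,.2,-0.7])
fit(S,[.4,.2,0.7])
E
```

```text
[ 0.5193 -0.1927 -0.0153]
[[0.6, -1.2], [2.1, -2.9], [2.3, -1.3], [0.5, -2.8], [-1.1, -3.1], [-0.1, 0.8], [3.1, -1.2], [-1.8, -2.2], [-0.3, -1.9], [0.2, -0.9], [-2.9, -0.6], [-1.5, -1.3], [-3.0, -0.4], [0.0, 0.4], [-0.7, -0.1], [0.3, 2.1], [-0.4, 3.3]]
[0.4183 0.08   0.5405]
[[-0.1, -0.3], [-0.3, 1.4], [1.2, 0.2], [-0.2, -2.0], [-1.5, 0.7], [2.1, -2.8], [0.2, -1.1]]
[0.4183 0.08   0.5405]
[[-0.1, -0.3], [-0.3, 1.4], [1.2, 0.2], [-0.2, -2.0], [-1.5, 0.7], [2.1, -2.8], [0.2, -1.1]]
```

```bash
python3 -c "
import bench;print([n for n in dir(bench) if n[0]!='_']);print(getattr(bench,'tip_extent',None))"
python3 -m pendant '2 -3 1 0 0 0 0.5;2 -4 1 0 0 0 0.5;2 -4 1 0 0 0 0.5;2 -4 1 0 0 0 0.5;0 -3.7 1 0 0 0 0.5;0 -2 1 0 0 0 0.5;0 0 1 0 0 0 0.5;0 0 1 0 0 0 0.5;0 0 1 0 0 0 0.5;0 0 1 0 0 0 0.5;0 0 0 0 0 0 0.5;0 0 0 0 0 0 0.5'
python3 - <<'E'
from h import *
s=sense();print(s["t"],s["ee_pos"],np.round(s["orientation"],3).tolist(),s["gripper_width"],s["wrist_force"])
p=get_image("wrist");cv2.imwrite("pics/w1.png",p["image"][:,:,::-1])
print(proj(p,np.array([[.4183,.08,.0245],s["ee_pos"]])))
E
```

```text
['IKError', 'close_job', 'get_image', 'recognise', 'regions_of', 'sense', 'tip_extent']
0.025
t: 2.85
ee_pos: [0.4182, 0.0801, 0.1477]
orientation: [[0.0, 1.0, 0.0], [1.0, -0.0, 0.0], [0.0, 0.0, -1.0]]
wrist_force: [-0.1, -0.2, -0.3]
gripper_width: 0.501
2.85 [0.41824753 0.0800775  0.14771222] [[0.0, 1.0, 0.0], [1.0, -0.0, 0.0], [0.0, 0.0, -1.0]] 0.5007761349468997 [-0.09837347 -0.15676496 -0.2529558 ]
[[284.03714889 209.88453195]
 [284.4974239  277.47447156]]
```

View pics/w1.png

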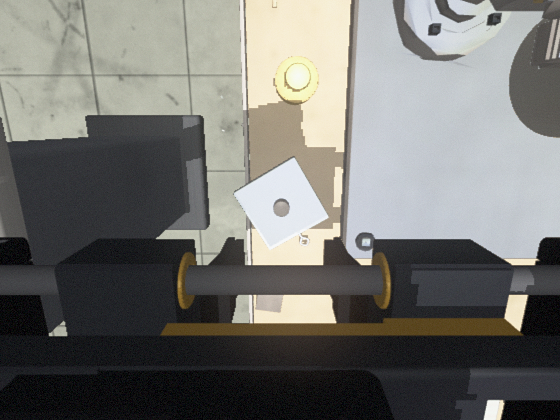

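```bash
python3 -m pendant '0.2 -0.2 2 0 0 0 0.5;0 0 2 0 0 0 0.5;0 0 2 0 0 0 0.5;0 0 2 0 0 0 0.5;0 0 1.5 0 0 0 0.5;0 0 0.5 0 0 0 0.5;0 0 0.4 0 0 0 0.5;0 0 0.3 0 0 0 0.5;0 0 0 0 0 0 0.5' 20
python3 - <<'E'
from h import *
p=get_image("wrist");cv2.imwrite("pics/w2.png",p["image"][:,:,::-1])
E
```

```text
t: 4.03
ee_pos: [0.4161, 0.082, 0.0407]
orientation: [[0.0, 1.0, 0.0], [1.0, -0.0, 0.0], [0.0, 0.0, -1.0]]
wrist_force: [0.8, -0.2, -0.1]
gripper_width: 0.506
```

View pics/w2.png

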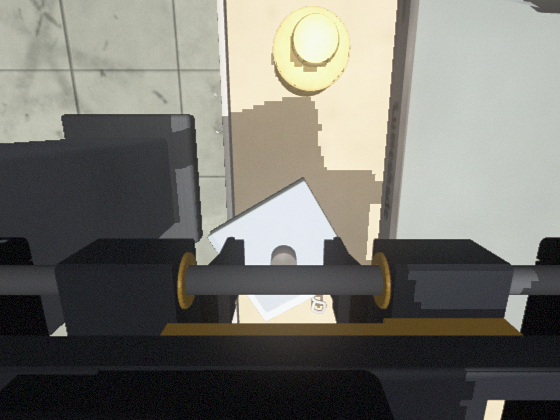

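```bash
python3 -m pendant '0 0 0.15 0 0 0 0.4;0 0 0 0 0 0 0.2;0 0 0 0 0 0 0;0 0 0 0 0 0 0;0 0 0 0 0 0 0;0 0 0 0 0 0 0' 30
python3 -m pendant '0 0 -0.5 0 0 0 0;0 0 -1.5 0 0 0 0;0 0 -2 0 0 0 0;0 0 -2 0 0 0 0;0 0 0 0 0 0 0;0 0 0 0 0 0 0'
python3 - <<'E'
from h import *
p=get_image("wrist");cv2.imwrite("pics/w3.png",p["image"][:,:,::-1])
E
```

```text
t: 4.82
ee_pos: [0.4161, 0.082, 0.0391]
orientation: [[-0.0, 1.0, 0.0], [1.0, 0.0, 0.0], [0.0, 0.0, -1.0]]
wrist_force: [-0.6, -0.2, 0.7]
gripper_width: 0.145
t: 5.58
ee_pos: [0.4158, 0.0819, 0.0988]
orientation: [[-0.0, 1.0, -0.0], [1.0, 0.0, -0.0], [-0.0, -0.0, -1.0]]
wrist_force: [0.2, -0.6, -2.1]
gripper_width: 0.144
```

View pics/w3.png

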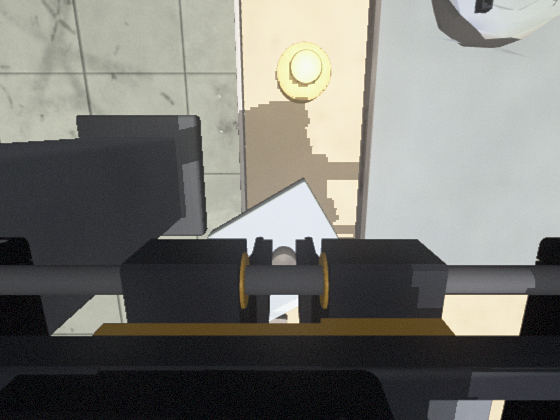

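```bash
python3 -m pendant '0 0 -2 0 0 0 0;0 0 -3 0 0 0 0;0 0 -3 0 0 0 0;0 0 -3 0 0 0 0;-1 0 -2 0 0 0 0;-3 1 -1 0 0 0 0;-4 2 0 0 0 0 0;-4 2 0 0 0 0 0;-4 2 0 0 0 0 0;-4 2 0 0 0 0 0;-4 1 0 0 0 0 0;-3.7 0.2 0 0 0 0 0'
python3 -m pendant '-3 0 0 0 0 0 0;-2 0 0 0 0 0 0;-1 0 0 0 0 0 0;0 0 0 0 0 0.14 0;0 0 0 0 0 0.14 0;0 0 0 0 0 0.14 0;0 0 0 0 0 0.136 0;0 0 0 0 0 0 0;0 0 0 0 0 0 0'
python3 - <<'E'
from h import *
for n in ["wrist","scene","side"]:
    p=get_image(n);cv2.imwrite(f"pics/{n}4.png",p["image"][:,:,::-1])
E
```

```text
t: 7.12
ee_pos: [0.5181, -0.1963, 0.2377]
orientation: [[-0.0, 1.0, -0.002], [1.0, 0.0, 0.0], [0.0, -0.002, -1.0]]
wrist_force: [-0.4, 0.4, -1.9]
gripper_width: 0.149
t: 8.25
ee_pos: [0.5181, -0.2546, 0.2388]
orientation: [[0.525, 0.851, -0.0], [0.851, -0.525, 0.0], [0.0, -0.0, -1.0]]
wrist_force: [0.4, 0.4, -1.7]
gripper_width: 0.143
```

View pics/wrist4.png

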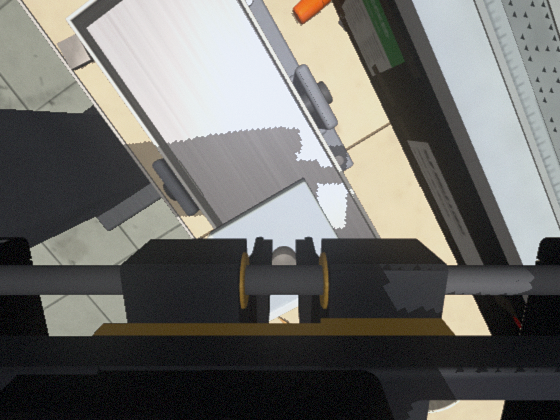

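View pics/scene4.png

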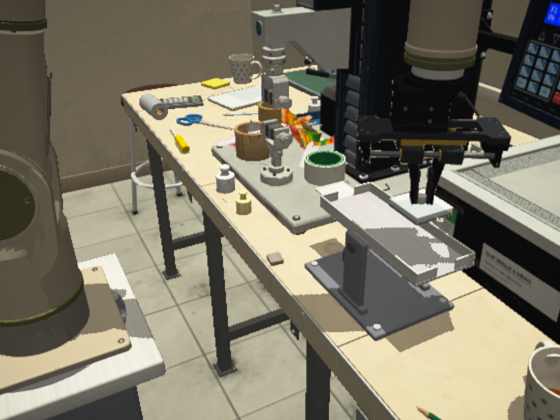

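View pics/side4.png

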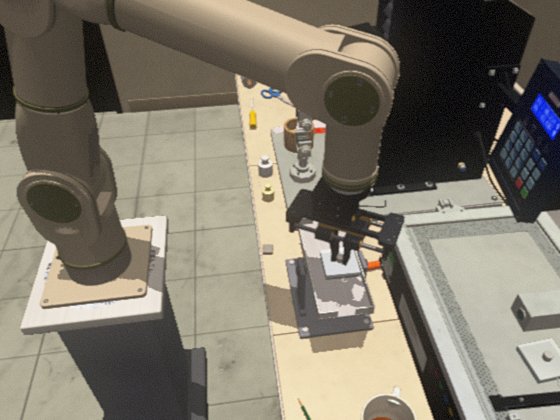

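Run:
```python
from h import *
P={n:get_image(n) for n in ["scene","side","wrist"]}
def tri(obs):
    A=[];b=[]
    for n,u in obs:
        p=P[n];R=np.array(p["rotation"]);d=R@[(u[0]-p["cx"])/p["fx"],(u[1]-p["cy"])/p["fy"],1];d/=np.linalg.norm(d)
        M=np.eye(3)-np.outer(d,d);A.append(M);b.append(M@p["origin"])
    return np.linalg.lstsq(np.vstack(A),np.hstack(b),rcond=None)[0]
print("instr corner",tri([("scene",(430,168)),("side",(386,217))]))
q=[.5193,-.1927,-.0153]
im=P["wrist"]["image"][:,:,::-1].copy()
f=lambda X:np.array(X)/1000@rz(q[2]).T+[q[0],q[1],0]
for z,col,(a,b) in [(146,(0,0,255),(53,128)),(128,(0,255,0),(50,125))]:
    L=proj(P["wrist"],f([[-a,b,z],[a,b,z],[a,-b,z],[-a,-b,z]])).astype(int)
    cv2.polylines(im,[L],True,col,1)
# sled outline as held
c=np.array(sense()["ee_pos"])
L=proj(P["wrist"],np.array([[-31.5,31.5,-26.6],[31.5,31.5,-26.6],[31.5,-31.5,-26.6],[-31.5,-31.5,-26.6]])/1000@rz(-.0153).T+c).astype(int)
cv2.polylines(im,[L],True,(255,0,0),1)
cv2.imwrite("pics/o4.png",im)
```

```text
instr corner [ 0.65133086 -0.12302034  0.17763239]
```

View pics/o4.png

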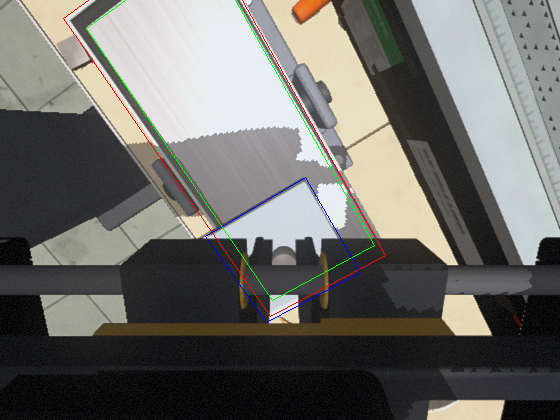

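```bash
python3 -m pendant '0 0 1 0 0 0 0;0 0 1.5 0 0 0 0;0 0 1.5 0 0 0 0;0 0 1 0 0 0 0;0 0 0.7 0 0 0 0;0 0 0.4 0 0 0 0;0 0 0 0 0 0 0;0 0 0 0 0 0 0'
python3 - <<'E'
from h import *
for n in ["wrist","side","scene"]:
    p=get_image(n);cv2.imwrite(f"pics/{n}5.png",p["image"][:,:,::-1])
    if n=="scene": cv2.imwrite("pics/scene5z.png",cv2.resize(p["image"][120:300,310:510,::-1],None,fx=3,fy=3,interpolation=2))
E
```

```text
t: 9.55
ee_pos: [0.5183, -0.2551, 0.1785]
orientation: [[0.528, 0.849, 0.001], [0.849, -0.528, -0.0], [0.0, 0.001, -1.0]]
wrist_force: [-0.4, -0.8, -1.9]
gripper_width: 0.144
```

View pics/wrist5.png

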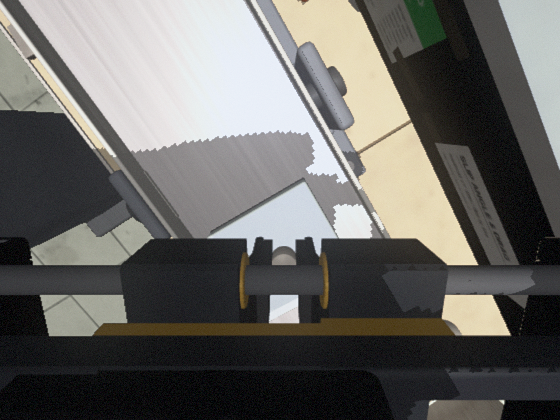

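View pics/scene5z.png

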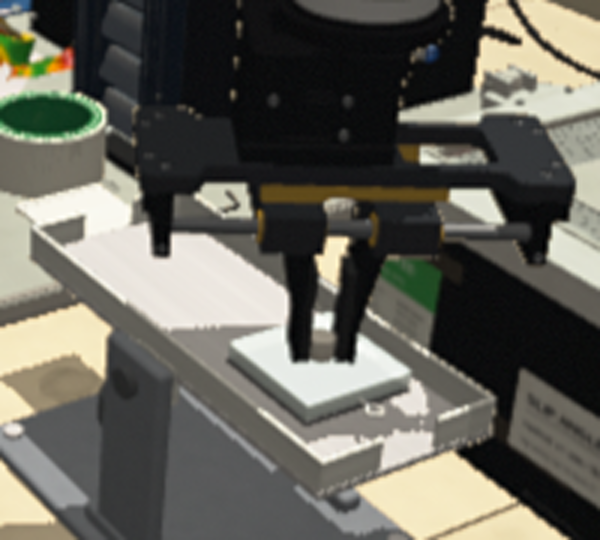

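```bash
python3 -m pendant '0 0 0.4 0 0 0 0;0 0 0.3 0 0 0 0;0 0 0.2 0 0 0 0;0 0 0 0 0 0 0;0 0 0 0 0 0 0'
python3 -m pendant '0 0 0.1 0 0 0 0;0 0 0 0 0 0 0'
python3 -m pendant '0 0 0.1 0 0 0 0;0 0 0 0 0 0 0'
python3 -m pendant '0 0 0.1 0 0 0 0;0 0 0 0 0 0 0'
```

```text
t: 10.32
ee_pos: [0.5181, -0.255, 0.1691]
orientation: [[0.528, 0.849, 0.0], [0.849, -0.528, -0.0], [0.0, 0.0, -1.0]]
wrist_force: [0.0, 0.1, -1.6]
gripper_width: 0.143
t: 10.58
ee_pos: [0.518, -0.255, 0.168]
orientation: [[0.528, 0.849, 0.0], [0.849, -0.528, 0.0], [0.0, 0.0, -1.0]]
wrist_force: [0.5, 0.9, -1.3]
gripper_width: 0.143
t: 10.82
ee_pos: [0.5181, -0.255, 0.1671]
orientation: [[0.528, 0.849, 0.0], [0.849, -0.528, -0.0], [0.0, 0.0, -1.0]]
wrist_force: [0.0, -0.3, -1.2]
gripper_width: 0.143
t: 11.08
ee_pos: [0.5183, -0.2551, 0.167]
orientation: [[0.528, 0.849, 0.001], [0.849, -0.528, -0.0], [0.0, 0.001, -1.0]]
wrist_force: [-1.7, 1.7, 6.4]
gripper_width: 0.144
```

```bash
python3 -m pendant '0 0 -0.08 0 0 0 0;0 0 0 0 0 0 0.2;0 0 0 0 0 0 0.3;0 0 0 0 0 0 0.4;0 0 0 0 0 0 0.4;0 0 0 0 0 0 0.4'
python3 -m pendant '0 0 -1 0 0 0 0.4;0 0 -2 0 0 0 0.4;0 0 -3 0 0 0 0.4;0 0 -3 0 0 0 0.4;2 -1 0 0 0 0 0.2;4 -2.5 0 0 0 0 0;4 -2.5 0 0 0 0 0;0 0 0 0 0 0 0'
python3 - <<'E'
from h import *
for n in ["wrist","side","scene"]:
    p=get_image(n);cv2.imwrite(f"pics/{n}6.png",p["image"][:,:,::-1])
    if n=="scene": cv2.imwrite("pics/scene6z.png",cv2.resize(p["image"][120:300,310:510,::-1],None,fx=3,fy=3,interpolation=2))
E
```

```text
t: 11.82
ee_pos: [0.518, -0.255, 0.1668]
orientation: [[0.528, 0.849, 0.0], [0.849, -0.528, 0.0], [0.0, 0.0, -1.0]]
wrist_force: [0.6, -0.5, -0.1]
gripper_width: 0.393
t: 12.82
ee_pos: [0.5205, -0.1343, 0.2578]
orientation: [[0.523, 0.853, 0.001], [0.853, -0.523, 0.001], [0.002, 0.0, -1.0]]
wrist_force: [0.1, -0.4, -0.7]
gripper_width: 0.05
```

View pics/wrist6.png

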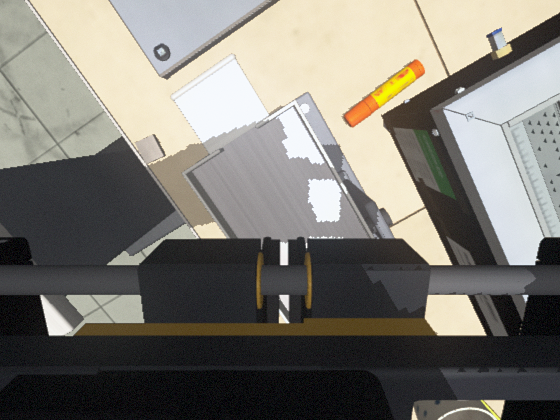

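View pics/scene6z.png

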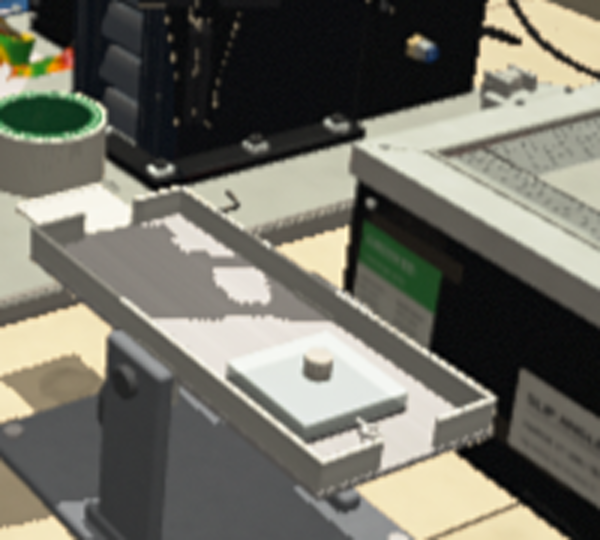

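```bash
python3 -m pendant '0 0 0 0 0 -0.14 0;0 0 0 0 0 -0.14 0;0 0 0 0 0 -0.14 0;0 0 0 0 0 -0.12 0;2 0 0 0 0 0 0;3 0 0 0 0 0 0;3 0 0 0 0 0 0;2 0 0 0 0 0 0;0.7 0 0 0 0 0 0;0 0 0 0 0 0 0;0 0 0 0 0 0 0' 30
python3 - <<'E'
from h import *
p=get_image("wrist");cv2.imwrite("pics/w7.png",p["image"][:,:,::-1])
E
```

```text
t: 14.35
ee_pos: [0.5216, -0.0328, 0.2569]
orientation: [[0.018, 1.0, 0.0], [1.0, -0.018, -0.0], [-0.0, 0.0, -1.0]]
wrist_force: [-0.7, 0.5, 0.6]
gripper_width: 0.009
```

View pics/w7.png

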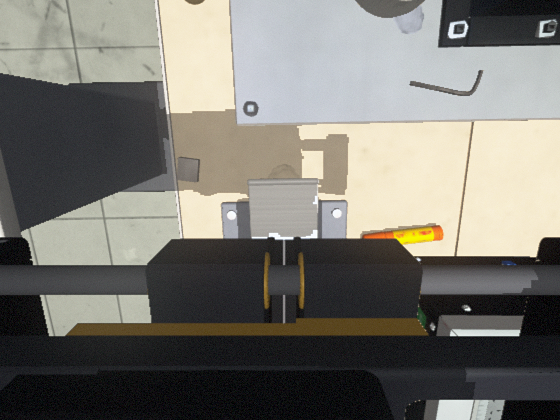

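```bash
python3 -m pendant '0.5 0 1 0 0 0 0;0 0 2 0 0 0 0;0 0 2 0 0 0 0;0 0 2 0 0 0 0;0 0 1.5 0 0 0 0;0 0 0.5 0 0 0 0;0 0 0.4 0 0 0 0;0 0 0.3 0 0 0 0;0 0 0 0 0 0 0;0 0 0 0 0 0 0'
python3 -m pendant '0 0 0.3 0 0 0 0;0 0 0.3 0 0 0 0;0 0 0 0 0 0 0;0 0 0 0 0 0 0'
```

```text
t: 15.65
ee_pos: [0.5218, -0.0264, 0.1602]
orientation: [[0.016, 1.0, 0.001], [1.0, -0.016, 0.0], [0.0, 0.001, -1.0]]
wrist_force: [-0.0, 2.0, 0.5]
gripper_width: 0.005
t: 16.15
ee_pos: [0.5216, -0.0264, 0.1538]
orientation: [[0.016, 1.0, -0.0], [1.0, -0.016, 0.0], [0.0, -0.0, -1.0]]
wrist_force: [0.1, -0.1, -0.3]
gripper_width: 0.004
```

```bash
python3 -m pendant '0 0 0.2 0 0 0 0;0 0 0.3 0 0 0 0;0 0 0.4 0 0 0 0;0 0 0.4 0 0 0 0;-0.02 0 0.4 0 0 0 0;-0.03 0 0.4 0 0 0 0;-0.05 0 0.4 0 0 0 0;0 0 0 0 0 0 0'
python3 -m pendant '-0.05 0 0.3 0 0 0 0;-0.06 0 0.3 0 0 0 0;-0.06 0 0.3 0 0 0 0;-0.07 0 0.3 0 0 0 0;0 0 0 0 0 0 0;0 0 0 0 0 0 0'
python3 - <<'E'
from h import *
p=get_image("scene");cv2.imwrite("pics/s8.png",cv2.resize(p["image"][120:340,280:510,::-1],None,fx=2.6,fy=2.6,interpolation=2))
E
```

```text
t: 17.15
ee_pos: [0.5217, -0.0272, 0.1286]
orientation: [[0.016, 1.0, 0.0], [1.0, -0.016, 0.0], [0.0, 0.0, -1.0]]
wrist_force: [-0.7, 2.1, 3.3]
gripper_width: 0.005
t: 17.9
ee_pos: [0.5217, -0.0292, 0.1168]
orientation: [[0.016, 1.0, 0.0], [1.0, -0.016, 0.001], [0.001, 0.0, -1.0]]
wrist_force: [0.0, 5.3, 5.1]
gripper_width: 0.008
```

View pics/s8.png

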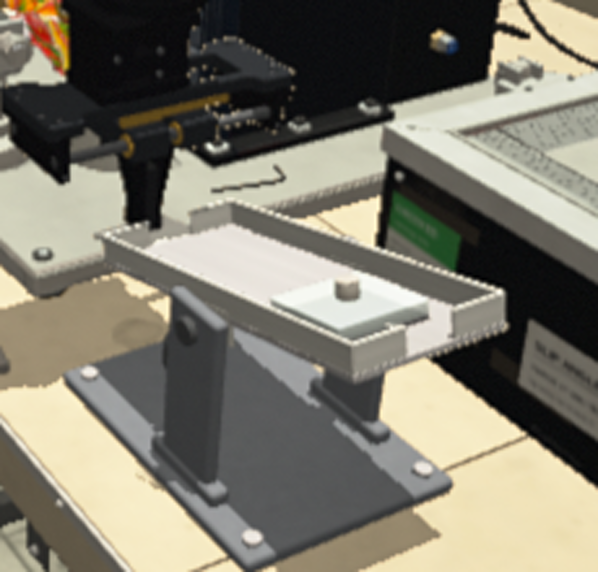

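```bash
python3 -m pendant '0.05 0 0.3 0 0 0 0;-0.04 0 0.3 0 0 0 0;-0.05 0 0.3 0 0 0 0;-0.05 0 0.3 0 0 0 0;0 0 0 0 0 0 0;0 0 0 0 0 0 0'
python3 -m pendant '-0.07 0 0.3 0 0 0 0;-0.07 0 0.3 0 0 0 0;0 0 0 0 0 0 0;0 0 0 0 0 0 0'
```

```text
t: 18.7
ee_pos: [0.5217, -0.0315, 0.1049]
orientation: [[0.017, 1.0, 0.0], [1.0, -0.017, -0.001], [-0.001, 0.0, -1.0]]
wrist_force: [-1.1, -0.2, 4.6]
gripper_width: 0.007
t: 19.2
ee_pos: [0.5217, -0.0329, 0.099]
orientation: [[0.017, 1.0, 0.0], [1.0, -0.017, -0.001], [-0.001, 0.0, -1.0]]
wrist_force: [-0.9, -2.4, 5.1]
gripper_width: 0.001
```

```bash
python3 -m pendant '-0.03 0 0.15 0 0 0 0;-0.03 0 0.15 0 0 0 0;0 0 0 0 0 0 0'
python3 -m pendant '-0.03 0 0.15 0 0 0 0;-0.03 0 0.15 0 0 0 0;0 0 0 0 0 0 0'
```

```text
t: 19.58
ee_pos: [0.5216, -0.0328, 0.0958]
orientation: [[0.016, 1.0, 0.0], [1.0, -0.016, -0.0], [-0.0, 0.0, -1.0]]
wrist_force: [1.0, -0.8, 4.6]
gripper_width: 0.004
t: 19.95
ee_pos: [0.5216, -0.0333, 0.0928]
orientation: [[0.016, 1.0, 0.0], [1.0, -0.016, 0.0], [0.0, 0.0, -1.0]]
wrist_force: [0.7, -0.6, 4.1]
gripper_width: 0.007
```

Run:
```python
from h import *
p=get_image("scene");cv2.imwrite("pics/s9.png",cv2.resize(p["image"][120:340,280:510,::-1],None,fx=2.6,fy=2.6,interpolation=2))
```

```text
(no output)
```

View pics/s9.png

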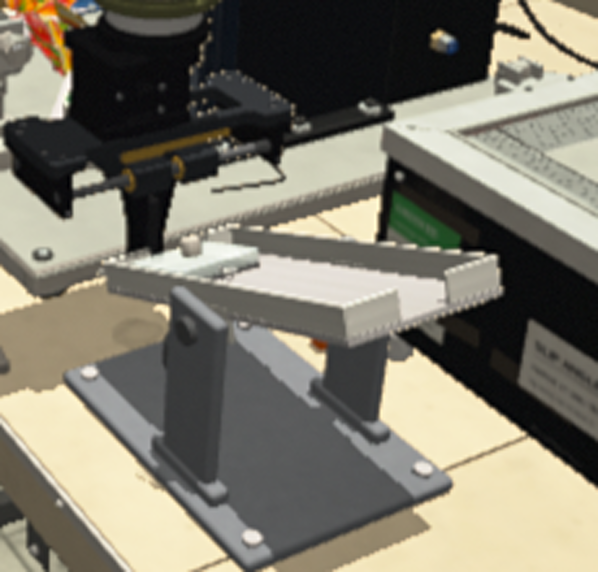

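```bash
for i in 1; do python3 -m pendant '-0.04 0 0.15 0 0 0 0;-0.04 0 0.15 0 0 0 0;0 0 0 0 0 0 0'; done
python3 -m pendant '-0.03 0 0.1 0 0 0 0;-0.03 0 0.1 0 0 0 0;0 0 0 0 0 0 0'
```

```text
t: 20.38
ee_pos: [0.5215, -0.0341, 0.0897]
orientation: [[0.016, 1.0, 0.0], [1.0, -0.016, 0.0], [0.0, 0.0, -1.0]]
wrist_force: [0.8, -0.8, 4.6]
gripper_width: 0.005
t: 20.75
ee_pos: [0.5215, -0.0347, 0.0878]
orientation: [[0.016, 1.0, 0.0], [1.0, -0.016, 0.0], [0.0, 0.0, -1.0]]
wrist_force: [0.5, -1.2, 5.4]
gripper_width: 0.002
```

```bash
python3 -m pendant '-0.03 0 0.1 0 0 0 0;-0.03 0 0.1 0 0 0 0;0 0 0 0 0 0 0'
python3 -m pendant '-0.03 0 0.1 0 0 0 0;-0.03 0 0.1 0 0 0 0;0 0 0 0 0 0 0'
```

```text
t: 21.12
ee_pos: [0.5215, -0.0353, 0.0859]
orientation: [[0.016, 1.0, 0.0], [1.0, -0.016, 0.0], [0.0, 0.0, -1.0]]
wrist_force: [-0.1, 0.2, 6.2]
gripper_width: 0.006
t: 21.5
ee_pos: [0.5217, -0.0359, 0.0844]
orientation: [[0.016, 1.0, 0.0], [1.0, -0.016, 0.0], [0.0, 0.0, -1.0]]
wrist_force: [-2.0, -0.7, 10.5]
gripper_width: 0.008
```

```bash
python3 -m pendant '0 0 0.05 0 0 0 0;0 0 0 0 0 0 0;0 0 0 0 0 0 0;0 0 0 0 0 0 0'
python3 -m pendant '0 0 0 0 0 0 0;0 0 0 0 0 0 0'
python3 - <<'E'
from h import *
p=get_image("scene");cv2.imwrite("pics/s10.png",cv2.resize(p["image"][120:340,280:510,::-1],None,fx=2.6,fy=2.6,interpolation=2))
p=get_image("side");cv2.imwrite("pics/d10.png",cv2.resize(p["image"][140:345,230:390,::-1],None,fx=2.8,fy=2.8,interpolation=2))
print(sense()["wrist_force"])
E
```

```text
t: 22.0
ee_pos: [0.5217, -0.036, 0.0841]
orientation: [[0.016, 1.0, 0.001], [1.0, -0.016, -0.0], [-0.0, 0.001, -1.0]]
wrist_force: [-3.3, -1.8, 12.6]
gripper_width: 0.006
t: 22.25
ee_pos: [0.5217, -0.036, 0.0841]
orientation: [[0.016, 1.0, 0.001], [1.0, -0.016, -0.0], [-0.0, 0.001, -1.0]]
wrist_force: [-2.6, -2.2, 12.5]
gripper_width: 0.004
[-2.71445663 -1.23506976 12.3191331 ]
```

View pics/s10.png

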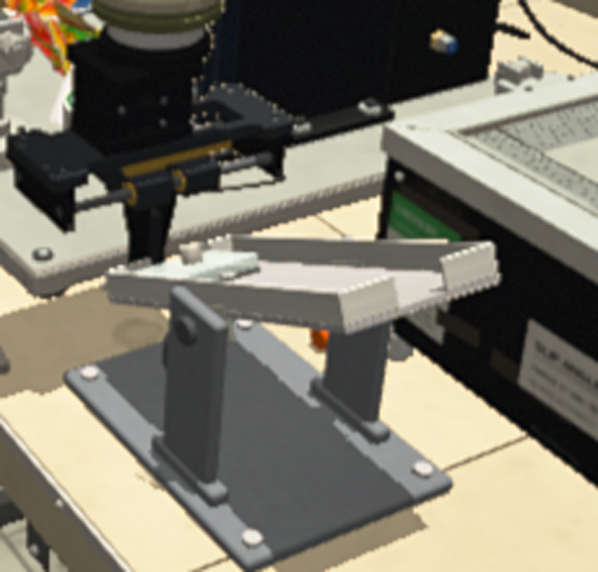

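View pics/d10.png

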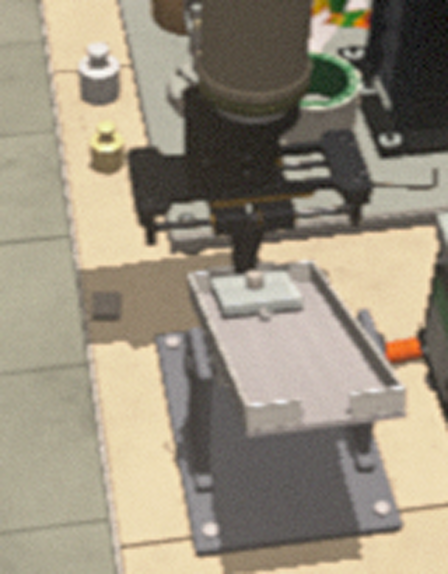

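Run:
```python
from h import *
P={n:get_image(n) for n in ["scene","side"]}
tip=np.array(sense()["ee_pos"])-[0,0,.025]
# theta from inner tip edge
y=tip[1]-.0095+.1927; z=tip[2]-.120
th=np.arctan2(-z,y)+np.arcsin(.008/np.hypot(y,z)); print("theta",th,"contact r",np.hypot(y,z))
q=[.5193,-.1927,-.0153]
for x in (-8,0,8):
  for r in (85,93.5):
    h=32.5
    X=np.array([x,r*np.cos(th)+h*np.sin(th),120+h*np.cos(th)-r*np.sin(th)])/1000@rz(q[2]).T+[q[0],q[1],0]
    print(x,r,proj(P["scene"],X).round(1),proj(P["side"],X).round(1))
print("obs",(353.5,213.5),(321,239))
```

```text
theta 0.44281240957884577 contact r 0.15925455120977183
-8 85 [354.2 214.1] [318.8 238.6]
-8 93.5 [351.6 213.9] [318.2 237.3]
0 85 [358.1 213. ] [322.4 238.2]
0 93.5 [355.5 212.8] [321.7 236.9]
8 85 [362.  211.9] [325.9 237.9]
8 93.5 [359.4 211.7] [325.2 236.6]
obs (353.5, 213.5) (321, 239)
```

```bash
python3 -m pendant '0.03 0 -0.1 0 0 0 0;0.03 0 -0.1 0 0 0 0;0.04 0 -0.15 0 0 0 0;0.05 0 -0.2 0 0 0 0;0.06 0 -0.25 0 0 0 0;0.06 0 -0.25 0 0 0 0;0.06 0 -0.25 0 0 0 0;0.06 0 -0.25 0 0 0 0;0.06 0 -0.25 0 0 0 0;0.05 0 -0.25 0 0 0 0'
python3 -m pendant '0.05 0 -0.25 0 0 0 0;0.05 0 -0.25 0 0 0 0;0.05 0 -0.25 0 0 0 0;0.05 0 -0.25 0 0 0 0;0.05 0 -0.25 0 0 0 0;0.04 0 -0.25 0 0 0 0;0.04 0 -0.25 0 0 0 0;0.03 0 -0.25 0 0 0 0'
```

```text
t: 23.7
ee_pos: [0.5214, -0.0306, 0.1039]
orientation: [[0.016, 1.0, -0.0], [1.0, -0.016, 0.0], [0.0, -0.0, -1.0]]
wrist_force: [0.1, 3.6, 3.1]
gripper_width: 0.004
t: 24.7
ee_pos: [0.5216, -0.0273, 0.124]
orientation: [[0.016, 1.0, -0.0], [1.0, -0.016, -0.0], [-0.0, -0.0, -1.0]]
wrist_force: [-1.6, 3.4, 2.6]
gripper_width: 0.004
```

```bash
python3 -m pendant '0 0 -0.25 0 0 0 0;0 0 -0.25 0 0 0 0;0 0 -0.25 0 0 0 0;0 0 -0.25 0 0 0 0;0 0 -0.25 0 0 0 0;0 0 -0.2 0 0 0 0;0 0 -0.2 0 0 0 0;0 0 -0.2 0 0 0 0;0 0 -0.15 0 0 0 0;0 0 -0.1 0 0 0 0'
python3 -m pendant '0 0 -0.1 0 0 0 0;0 0 -0.1 0 0 0 0;0 0 -0.1 0 0 0 0;0 0 -0.1 0 0 0 0;0 0 0 0 0 0 0'
```

```text
t: 25.95
ee_pos: [0.5217, -0.0274, 0.145]
orientation: [[0.016, 1.0, 0.0], [1.0, -0.016, -0.0], [-0.0, 0.0, -1.0]]
wrist_force: [1.0, 2.0, 2.9]
gripper_width: 0.004
t: 26.58
ee_pos: [0.5217, -0.0273, 0.1489]
orientation: [[0.016, 1.0, 0.0], [1.0, -0.016, -0.0], [-0.0, 0.0, -1.0]]
wrist_force: [1.0, 2.3, 2.7]
gripper_width: 0.007
```

```bash
python3 -m pendant '0 0 -0.05 0 0 0 0;0 0 -0.05 0 0 0 0;0 0 -0.05 0 0 0 0;0 0 -0.05 0 0 0 0;0 0 -0.05 0 0 0 0;0 0 -0.05 0 0 0 0;0 0 0 0 0 0 0'
python3 -m pendant '0 0 -0.05 0 0 0 0;0 0 -0.05 0 0 0 0;0 0 -0.05 0 0 0 0;0 0 0 0 0 0 0'
python3 -m pendant '0 0 -0.05 0 0 0 0;0 0 -0.05 0 0 0 0;0 0 -0.05 0 0 0 0;0 0 0 0 0 0 0'
```

```text
t: 27.45
ee_pos: [0.5216, -0.0274, 0.1519]
orientation: [[0.016, 1.0, 0.0], [1.0, -0.016, -0.0], [-0.0, 0.0, -1.0]]
wrist_force: [1.8, 0.2, 3.2]
gripper_width: 0.007
t: 27.95
ee_pos: [0.5216, -0.0274, 0.1534]
orientation: [[0.016, 1.0, 0.0], [1.0, -0.016, -0.0], [-0.0, 0.0, -1.0]]
wrist_force: [1.2, 0.8, 2.8]
gripper_width: 0.005
t: 28.45
ee_pos: [0.5215, -0.0273, 0.1548]
orientation: [[0.016, 1.0, -0.0], [1.0, -0.016, 0.0], [0.0, -0.0, -1.0]]
wrist_force: [-0.3, 0.2, -0.7]
gripper_width: 0.008
```

Contact is gone and the tray is at its level stop. I'll lift away and check.

```bash
python3 -m pendant '0 0 -0.1 0 0 0 0;0 0 -0.4 0 0 0 0;0 0 -1 0 0 0 0;0 0 -2 0 0 0 0;0 0 -3 0 0 0 0;2 0 -3 0 0 0 0;2 0 -1 0 0 0 0;0 0 0 0 0 0 0;0 0 0 0 0 0 0'
python3 - <<'E'
from h import *
p=get_image("scene");cv2.imwrite("pics/s11.png",cv2.resize(p["image"][120:340,205:490,::-1],None,fx=2.6,fy=2.6,interpolation=2))
p=get_image("side");cv2.imwrite("pics/d11.png",cv2.resize(p["image"][140:345,230:390,::-1],None,fx=2.8,fy=2.8,interpolation=2))
p=get_image("wrist");cv2.imwrite("pics/w11.png",p["image"][:,:,::-1])
E
```

```text
t: 29.58
ee_pos: [0.522, 0.0118, 0.2596]
orientation: [[0.017, 1.0, -0.0], [1.0, -0.017, -0.0], [-0.0, -0.0, -1.0]]
wrist_force: [-1.2, -0.3, -0.4]
gripper_width: 0.007
```

View pics/s11.png

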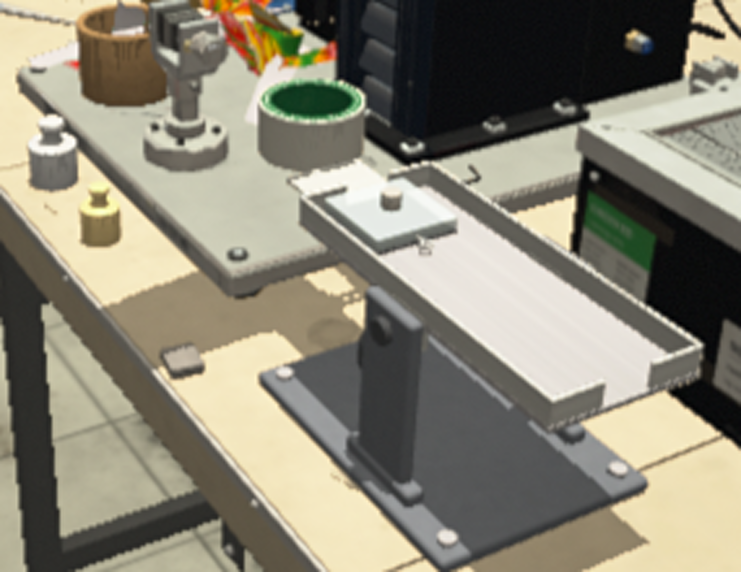

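View pics/d11.png

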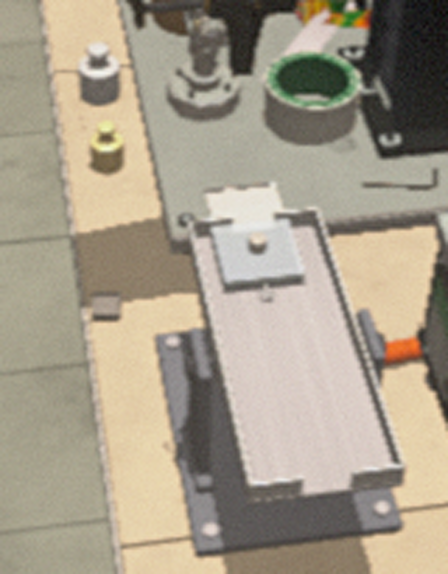

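View pics/w11.png

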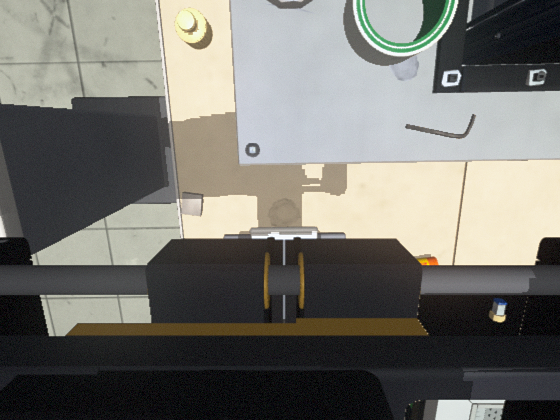

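```bash
python3 -m pendant '-2 0 -0.5 0 0 0 0;-3 0 -0.5 0 0 0 0;-3 0 0 0 0 0 0;-3 0 0 0 0 0 0;-2 0 0 0 0 0 0;0 0 0 0 0 0 0;0 0 0 0 0 0 0'
python3 - <<'E'
from h import *
p=get_image("wrist");cv2.imwrite("pics/w12.png",cv2.resize(p["image"][60:240,190:380,::-1],None,fx=3.2,fy=3.2,interpolation=2))
E
```

```text
t: 30.6
ee_pos: [0.5202, -0.1164, 0.2696]
orientation: [[0.015, 1.0, -0.0], [1.0, -0.015, 0.0], [0.0, -0.0, -1.0]]
wrist_force: [-0.0, 0.1, -0.5]
gripper_width: 0.009
```

View pics/w12.png

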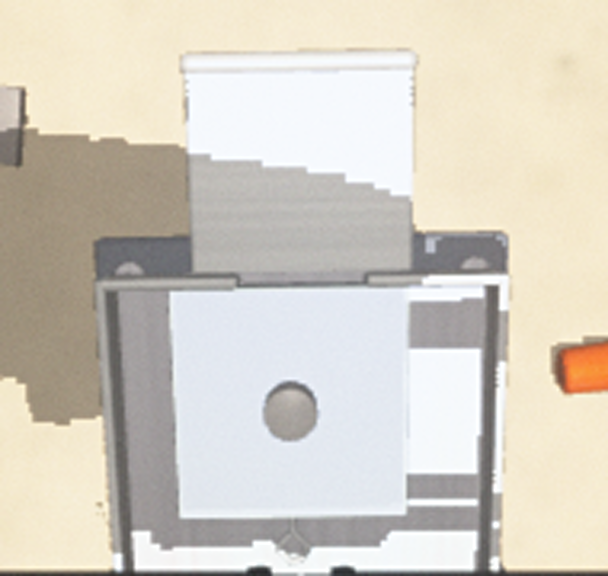

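```bash
python3 -m pendant '0 0 -1 0 0 0 0;0 0 0 0 0 0 0;0 0 0 0 0 0 0'; python3 -c "
from bench import *
print(close_job())"
```

```text
t: 31.02
ee_pos: [0.5203, -0.117, 0.28]
orientation: [[0.016, 1.0, 0.0], [1.0, -0.016, 0.0], [0.0, 0.0, -1.0]]
wrist_force: [0.2, -0.0, 0.4]
gripper_width: 0.003
the job is handed in; nothing more can be done
None
```

The job is done and handed in at about 31 s, well inside the 61 s limit.

**What I did:**
- I gripped the sled by its knob and set it flat in the half of the tray away from the push tab. Its centre was about 62 mm from the hinge line, with the hook pointing away from the tab, and I let go there.
- I then pushed the tab down with closed fingers. The push was about 5 N until the tray met its rubber stop at roughly 0.44 rad. I held it there at about 12.5 N, and every force reading stayed below 20 N.
- The sled slid to the tab-end wall by itself during the push.
- I eased the tray back up in small steps, keeping about 3 N on the tab until just before level.

**Last checks:**
- The final wrist-camera picture shows the sled flat and square against the tab-end wall.
- The scene and side pictures show the tray level, and both weights and the grip plate where they were at the start.
- The robot was touching nothing when I handed in.

**Uncertain readings:**
- With the tray held down, the knob's position in the images was 1–2 pixels from where it should be with the sled at the wall. I put that down to calibration, and the final wrist picture agrees.
- A sideways force of 3–5 N showed briefly while pushing. I took it to be fingertip friction on the tab.

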